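# Clamp a resin specimen in the trimming stand

## Task

Get the amber resin specimen ready for trimming: swing the blue dust cover fully aside from the trimming stand, set the amber specimen shank-down all the way into the collet, then turn the brass nut clockwise until the collet grips it tight. Leave the other two specimens in their block and the cover swung aside.

Things in the scene. Friction and masses are not known exactly. Their poses are not given: they have to be found in the camera images.
- stand: fixed grey trimming stand; origin under the upright collet axis, on the worktop (z up). At the stand's yaw 0 the base reaches from 41 mm in -x to 89 mm in +x of the origin and 42 mm either side in y, 12 mm thick; dark round collet housing 56 mm across up to 40 mm height; the nut above it; pivot post (16 mm across, 63 mm high) 65 mm from the collet axis in the stand's +x
- collet_seat (a point): point on the collet axis at the floor of its bore, 22 mm above the worktop; the lower end of the shank rests here when fully home. The mouth of the bore is the nut's hole (26 mm across, at 60 mm height); it funnels to about 16 mm between three jaws
- nut (a joint): turn of the nut, rad; grows clockwise seen from above, which tightens. It starts loose at 0 to 0.25; all three jaws close 2 mm per rad and meet the 12 mm shank at about 1.0; it stops hard at 1.35 and is tight from 1.2 on. Friction 0.15 N m, plus up to about 0.2 N m more as the jaws bite; it stays where it is left
- nut_grip (a point): centre of the round knurled brass nut, 51 mm above the worktop; the nut is 40 mm in outer diameter, 18 mm high (42 to 60 mm above the worktop), and can be gripped across any diameter from above, fingers either side of the specimen. A white mark on its top shows its turn
- jaw_1: one of the three steel jaws in the collet (it presses on the shank when the nut is tight); its origin is the stand's origin
- cover (a joint): swing of the dust cover, rad: 0 to 0.15 at the start = over the collet, 1.9 = stop, fully aside; grows clockwise seen from above, about the upright pivot; stays where it is left; friction 0.04 N m
- cover_knob (a point): top centre of the round black upright knob on the blue dust cover, 14 mm diameter, 22 mm high (68 to 90 mm above the worktop), 92 mm from the pivot. The cover is a flat plate 46 mm wide, 4 mm thick, 64 mm above the worktop
- cover_pivot (a point): pivot screw of the dust cover, on its axis, 64 mm above the worktop
- specimen_amber: specimen with amber-orange resin top, 74 mm tall, 35 to 70 g, standing upright in the block; origin at the lower end of its shank, z up. Shank 12 mm diameter, 42 mm long with tapered foot; above it the head, 18 mm diameter from 42 to 70 mm above the origin (aluminium collar up to 56 mm, then resin), with a small blunt point to 74 mm
- specimen_blue: blue resin specimen, same shape and size as the amber one; origin at the lower end of its shank
- specimen_green: green resin specimen, same shape and size as the amber one; origin at the lower end of its shank
- block: fixed white storage block, 150 x 48 x 36 mm, origin under its centre, three holes in a row along its x at -48, 0 and +48 mm, 14 mm wide and 30 mm deep (floors 6 mm above the worktop); any specimen may be in any hole
Things that resemble listed ones, but are neither listed nor needed, are in the scene too. Leave any brown or pink look-alike of the specimen_amber alone.

How it is judged:
On the way, in this order (a step that is already met when the one before it is completed fails the run):
1. the dust cover is swung aside (value of joint cover above 1.3 rad), for 0.2 s.
2. the amber specimen stands fully home in the still loose collet (z of specimen_amber in the frame of collet_seat below 0.004 m and horizontal distance between specimen_amber and collet_seat below 0.006 m and angle between specimen_amber's own z axis and vertical below 0.25 rad and value of joint nut below 0.9 rad), for 0.2 s.
At the end, for the whole second after the job is handed in: the amber specimen's shank is within 4 mm of the bore floor and 3 mm of the collet axis, upright within 0.06 rad and at rest; the nut is turned past 1.1 rad and a jaw presses the shank with over 2 N; the cover is past 1.3 rad (z of specimen_amber in the frame of collet_seat below 0.004 m and horizontal distance between specimen_amber and collet_seat below 0.003 m and angle between specimen_amber's own z axis and vertical below 0.06 rad and value of joint nut above 1.1 rad and contact force between jaw_1 and specimen_amber above 2 N and value of joint cover above 1.3 rad and linear speed of specimen_amber below 0.01 m/s); the robot touches nothing.
It fails at once if the blue specimen is moved more than 15 mm (distance of specimen_blue from where it was at the start of the episode above 0.015 m).
It fails at once if the green specimen is moved more than 15 mm (distance of specimen_green from where it was at the start of the episode above 0.015 m).
It also fails if it takes over 64 s, if anything falls off the work surface, if the arm or the gripper's body presses on something with over 40 N, if the wrist force passes 120 N, or if a joint passes its speed limit or range.

## Robot

A 6-joint arm with a two-finger parallel gripper is mounted at the origin on a cart in front of the work surface, level with it; the furniture and walls round the work are solid. World frame = base frame: x ahead of the robot, y to its left, z up, the work surface at z = 0. Lengths are in m, angles in rad, forces in N, time in s.
With the tool pointing down it reaches from about 0.375 to 0.9 m from the base axis. Payload 3.1 kg.
Tool frame: the origin (TCP) lies between the finger pads; the fingertips stand 22 mm ahead of it and the grasp point (between the pads) lies 3 mm ahead of it; z points along the fingers, y is the line along which they close (so a half turn about z gives the same grasp; the last joint's range is limited). The gripper opens to 87 mm and grips with 3 to 60 N. Pads are 19 mm wide; open, the fingers measure 117 mm over their backs; the gripper's body (75 mm by 190 mm) begins 51 mm behind the grasp point.
Start: joints at [1.117, 0.527, 1.433, -0, 1.181, -0.178], TCP at [0.17, 0.602, 0.245] pointing down, gripper open.
Joint ranges: [-3.08, 3.08], [-0.75, 2.2], [0.22, 2.44], [-1.43, 4.57], [0, 2.65], [-2.85, 2.85]. Speed limits (rad/s): [2.79, 2.79, 3.14, 3.14, 3.14, 3.14].

## Interface

Orientations are given as a unit quaternion [x, y, z, w].
In Python, from rig import robot gives the robot as it stands.
- The arm moves only by the tool move_arm, never from a script. Its argument "series" is text: rows parted by semicolons, each of 6 numbers parted by spaces: the shift along the tool's x, y, z in mm, then the turn, a rotation vector about the tool's x, y, z in degrees. In form: dx dy dz ax ay az; .... A call has 1 to 8 rows; each row is the pose to reach, as a shift and turn from the pose commanded when the call began, along the tool's axes at that moment; what a row does not reach only later rows make up. A row lasts 1/12 s, in which the tool goes at most 41.7 mm and 7.16 degrees, less where a joint would pass 70% of its speed; a pose out of reach is approached as far as the arm can. A call with a gripper value outside its range is refused whole. "jaw" is the opening, from 0 (shut) to 1 (fully open), set as the call begins (left out, the last holds). The fingers move at their own pace and stop on an object; "newtons" is the grip in N (left out, the last holds). Time passes only in rows, so rows that repeat a pose let the fingers close. It gives the time, the measured TCP pose, the force, the opening and the grip force at its end, in the units of the state.
- robot.get_obs(): the state, without advancing time (a new reading comes with each control period).
- robot.camera(name): name is "scene" or "top" or "wrist"; returns a dict with "img" (480x640x3 uint8, red, green, blue), "mtx" (3x3 intrinsics, pixels), "distortion" ([k1, k2, p1, p2, k3] as OpenCV has them; the pictures are not rectified), "world_to_cam" (4x4, takes a point from world to camera coordinates). Camera axes: x right, y down, z forward; pixel columns grow to the right and rows downward; lengths in m; the calibration is good to about 2 mm. A picture is of the moment at which its call begins. There is no depth.
- robot.hand_in(): hands the job in; it is judged then, once.
Trained networks look in a picture, given as the dict that the camera call returned (one of the last four; its "shot" number tells which), for a name from the list of things; names that differ only in an ending like _2 or _b are one class to them, and where a whole thing is asked for, a point or a joint stands for the part that bears it (a point fixed in the world has none). Each returns a list of dicts, best first, with "p" (0 to 1); they miss things now and then, are a little off and sometimes report something else, mostly with a low value. They report only what shows in the picture. A call takes as long as a camera call. They do not tell look-alikes from the thing itself.
- robot.search_frame(picture, thing): "xyz" ([x, y, z] in m, in world coordinates, good to about 4 mm: the middle of the surface that is visible of it).
- robot.tip_of(picture, thing): "xyz" ([x, y, z] in m, in world coordinates, good to about 4 mm: a listed point, or the origin of a listed thing).
The state is a dict: "time": time; "q": joint angles; "joint_velocities": joint speeds; "joint_torque": joint torques, N m; "position": TCP position; "tool_rot": TCP orientation; "ft_force": force on the tool from outside, world axes, zero at the start; "moment": the same for the moment, N m; "grip_width": finger opening in m; "grip_force": force on a finger pad.
Only numpy, scipy, OpenCV 4.12 (cv2) and the standard library are available. Lean on these libraries where they do the work, as an engineer would, in place of code of your own. Each camera call takes 0.05 s, during which the arm holds its last target. There are 200 camera calls.

## Working session

There is one attempt and no reset: what is moved stays moved. The work goes in short steps, Python scripts to look and compute and a tool call to move; the robot and the scene stay as the last step left them, time stands still between calls to the robot, and variables do not carry over. Pictures are saved under pics/ and viewed, at most 10 in all, crops included, and the job is handed in when it is done.

Besides the shell and the picture viewer there is one more tool, called after ">>>" as name(argument=value, ...) on one line, values as JSON. move_arm: Moves the arm, as the interface text tells. Its arguments: {"type":"object","properties":{"series":{"type":"string"},"jaw":{"type":"number"},"newtons":{"type":"number"}},"required":["series"]}

```bash
mkdir -p pics
cat > h.py <<'E'
import numpy as np, cv2
from rig import robot
from scipy.spatial.transform import Rotation as R
def save(c,n): cv2.imwrite('pics/'+n,c['img'][:,:,::-1])
def px(c,P):
    W=np.array(c['world_to_cam']);r,_=cv2.Rodrigues(W[:3,:3])
    return cv2.projectPoints(np.array(P,float).reshape(-1,1,3),r,W[:3,3],np.array(c['mtx']),np.array(c['distortion']))[0].reshape(-1,2)
def ray(c,u,v):
    W=np.array(c['world_to_cam']);p=cv2.undistortPoints(np.array([[[u,v]]],float),np.array(c['mtx']),np.array(c['distortion']))[0,0]
    Rm=W[:3,:3];return -Rm.T@W[:3,3], Rm.T@np.array([p[0],p[1],1])
def atz(c,u,v,z):
    o,d=ray(c,u,v);return o+d*(z-o[2])/d[2]
def tri(obs):
    A=np.zeros((3,3));b=np.zeros(3)
    for c,u,v in obs:
        o,d=ray(c,u,v);d/=np.linalg.norm(d);M=np.eye(3)-np.outer(d,d);A+=M;b+=M@o
    return np.linalg.solve(A,b)
def totool(P):
    "shift in tool axes (mm) from present TCP"
    s=robot.get_obs();return np.round(R.from_quat(s['tool_rot']).inv().apply(np.array(P)-s['position'])*1000,1)
E
python3 - <<'E'
from h import *
np.set_printoptions(precision=3,suppress=True)
s=robot.get_obs();print(s['time'],s['position'],s['tool_rot'],s['grip_width'])
ims=[]
for n in ['scene','top']:
    c=robot.camera(n);save(c,n+'0.png')
    for t in ['stand','nut_grip','cover_knob','cover_pivot','specimen_amber','specimen_blue','specimen_green','block','collet_seat']:
        for f in ('tip_of','search_frame'):
            try:
                for d in getattr(robot,f)(c,t)[:4]: print(n,f,t,round(d['p'],2),np.array(d['xyz']),px(c,d['xyz'])[0].round())
            except Exception as e: print(t,f,e)
E
```

```text
0.0 [0.169 0.601 0.244] [ 0.137  0.991 -0.001 -0.   ] 0.08697504608650516
scene tip_of stand 0.71 [ 0.509 -0.049 -0.002] [394. 269.]
scene tip_of stand 0.2 [0.494 0.261 0.002] [262. 347.]
scene search_frame stand 0.83 [ 0.506 -0.034  0.025] [390. 261.]
scene tip_of nut_grip 0.56 [ 0.513 -0.048  0.05 ] [393. 245.]
scene search_frame nut_grip 0.42 [ 0.505 -0.032  0.051] [390. 249.]
scene tip_of cover_knob 0.73 [ 0.488 -0.045  0.093] [404. 230.]
scene search_frame cover_knob 0.78 [ 0.51  -0.043  0.07 ] [393. 237.]
scene tip_of cover_pivot 0.59 [ 0.576 -0.052  0.065] [371. 224.]
scene search_frame cover_pivot 0.72 [ 0.513 -0.044  0.067] [392. 237.]
scene tip_of specimen_amber 0.86 [ 0.609  0.236 -0.001] [235. 307.]
scene tip_of specimen_amber 0.67 [ 0.501  0.334 -0.   ] [219. 368.]
scene tip_of specimen_amber 0.62 [ 0.608  0.318 -0.001] [193. 327.]
scene tip_of specimen_amber 0.56 [0.541 0.255 0.008] [247. 328.]
scene search_frame specimen_amber 0.95 [0.496 0.335 0.05 ] [215. 346.]
scene search_frame specimen_amber 0.9 [0.6   0.24  0.051] [233. 286.]
scene search_frame specimen_amber 0.8
[... 1611 characters left out ...]
cimen_blue 0.38 [0.492 0.261 0.006] [242. 261.]
top search_frame specimen_blue 0.54 [0.492 0.257 0.076] [240. 259.]
top search_frame specimen_blue 0.4 [ 0.525 -0.049  0.068] [407. 244.]
top tip_of specimen_green 0.64 [0.446 0.264 0.004] [241. 284.]
top tip_of specimen_green 0.38 [ 0.486 -0.048  0.091] [409. 264.]
top search_frame specimen_green 0.55 [0.489 0.256 0.036] [243. 262.]
top tip_of block 0.86 [ 0.489  0.26  -0.002] [244. 262.]
top search_frame block 0.95 [0.49  0.257 0.033] [243. 261.]
top tip_of collet_seat 0.74 [ 0.509 -0.053  0.022] [406. 254.]
top search_frame collet_seat 0.86 [ 0.525 -0.043  0.07 ] [405. 244.]
top search_frame collet_seat 0.2 [ 0.523 -0.047  0.068] [406. 245.]
```

View pics/scene0.png

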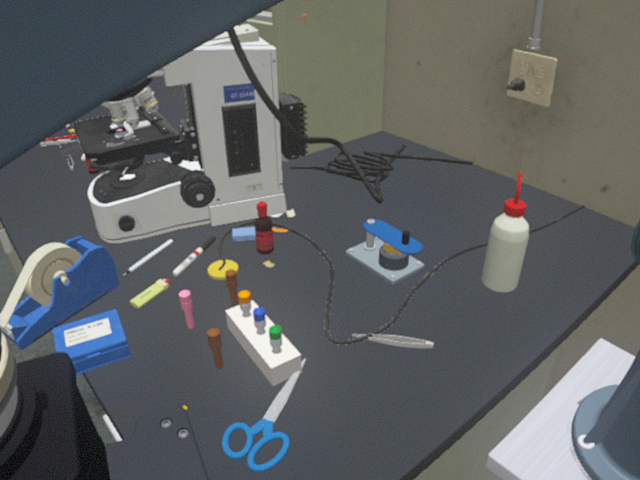

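View pics/top0.png

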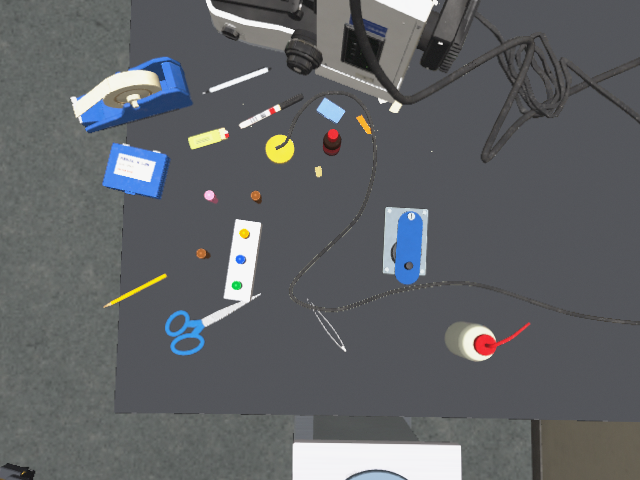

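Both pictures show amber candidates (scene px): the amber specimen in the block at (245,298), brown look-alikes at (231,287) and (214,345), and a pink one at (187,307). I choose the one in the block. The cover lies over the collet with its knob at scene (404,235) and top (408,266).

Run:
```python
from h import *
a=cv2.imread('pics/scene0.png')[250:400,160:320];b=cv2.imread('pics/top0.png')[170:320,170:290]
cv2.imwrite('pics/crop.png',np.hstack([cv2.resize(a,None,fx=2.8,fy=2.8),cv2.resize(b,None,fx=2.8,fy=2.8)]))
for P in [(.487,-.046,.2),(.54,.256,.2)]: print(totool(P))
```

```text
[-481.3 -537.1   44.5]
[-450.3 -232.1   44.5]
```

View pics/crop.png

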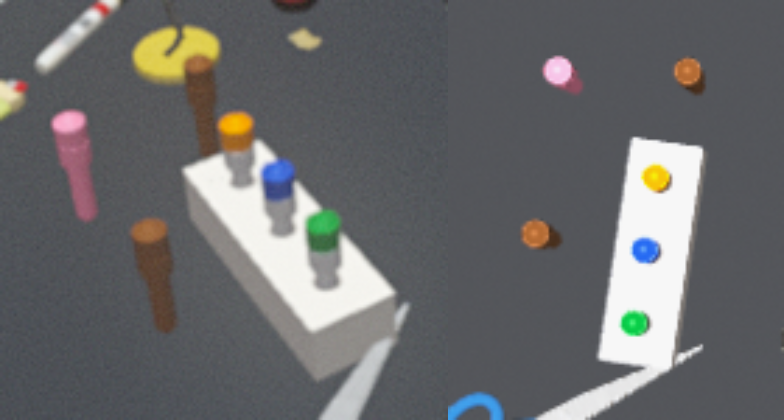

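The crop confirms it: the amber specimen is in the far hole of the block (crop 237,130), with the brown and pink look-alikes standing free. Now I move towards the knob.

>>> move_arm(series="-27 -30 2 0 0 0; -54 -60 5 0 0 0; -81 -90 7 0 0 0; -108 -120 10 0 0 0; -135 -150 12 0 0 0; -162 -180 15 0 0 0; -189 -210 17 0 0 0; -215 -240 20 0 0 0", jaw=0.5, newtons=12)

```text
time: 2.57
position: [0.3122, 0.3107, 0.2249]
tool_rot: [0.137, 0.991, 0.0, 0.001]
ft_force: [1.1, -0.2, 0.8]
grip_width: 0.046
grip_force: 0.0
```

>>> move_arm(series="-27 -30 2 0 0 0; -54 -60 5 0 0 0; -81 -90 7 0 0 0; -108 -120 10 0 0 0; -135 -150 12 0 0 0; -162 -180 15 0 0 0; -189 -210 17 0 0 0; -215 -240 20 0 0 0")

```text
time: 3.23
position: [0.4542, 0.0207, 0.2048]
tool_rot: [0.137, 0.991, 0.0, 0.001]
ft_force: [0.1, -0.1, -0.0]
grip_width: 0.0433
grip_force: 0.0
```

```bash
cat > look.py <<'E'
import sys
from h import *
np.set_printoptions(precision=4,suppress=True)
s=robot.get_obs();print(round(s['time'],2),s['position'],s['tool_rot'],s['q'])
c=robot.camera('wrist');save(c,sys.argv[1])
for t in sys.argv[2:]:
    for d in robot.tip_of(c,t)[:3]: print(t,round(d['p'],2),np.array(d['xyz']),px(c,d['xyz'])[0].round(),totool(d['xyz']))
E
python3 look.py w1.png cover_knob cover_pivot stand collet_seat nut_grip
```

```text
3.23 [0.4542 0.0207 0.2048] [0.1373 0.9905 0.     0.0007] [-0.2012  0.3627  1.8908  0.0002  0.8867 -1.4967]
cover_knob 0.71 [ 0.4853 -0.0437  0.0903] [260. 299.] [-42.9 -51.1 114.9]
cover_pivot 0.82 [ 0.5829 -0.0547  0.0643] [287. 380.] [-143.3  -36.6  140.6]
stand 0.75 [ 0.5108 -0.0462  0.0028] [280. 285.] [-74.  -49.8 201.6]
collet_seat 0.63 [ 0.5119 -0.0497  0.0199] [275. 294.] [-77.3 -53.9 184.4]
```

View pics/w1.png

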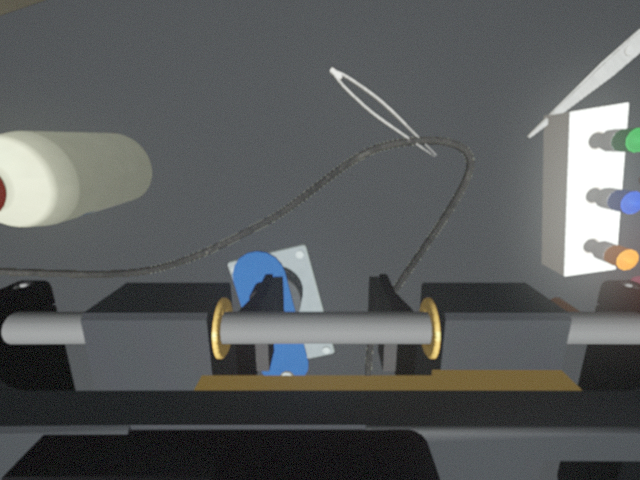

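Run:
```python
from h import *
for P in [(.486,-.0455,.2),(.486,-.0455,.094)]: print(totool(P))
r=R.from_quat(robot.get_obs()['tool_rot']);p=np.array([.577,-.052,0]);a0=np.arctan2(.0065,-.091)
K=lambda a:p+.0915*np.array([np.cos(a),np.sin(a),0])
for d in range(0,112,8): print(d, np.round(r.inv().apply(K(a0-np.deg2rad(d))-K(a0))*1000,1))
```

```text
[-51.4 -57.5   4.3]
[-51.5 -57.5 110.3]
0 [0. 0. 0.]
8 [ 1.7 12.7  0. ]
16 [ 1.6 25.4  0. ]
24 [-0.2 38.   0. ]
32 [-3.8 50.3  0. ]
40 [-9.1 61.9 -0. ]
48 [-15.9  72.7  -0. ]
56 [-24.2  82.4  -0. ]
64 [-33.8  90.9  -0. ]
72 [-44.4  98.   -0. ]
80 [-5.590e+01  1.035e+02 -1.000e-01]
88 [-6.810e+01  1.074e+02 -1.000e-01]
96 [-8.060e+01  1.095e+02 -1.000e-01]
104 [-9.340e+01  1.099e+02 -1.000e-01]
```

The wrist view shows the blue cover plate at (265,300), with its knob hidden by the left finger. The block is at the right edge with amber at (625,258). I descend on the knob and grip it.

>>> move_arm(series="-25 -29 2 0 0 0; -51 -57 4 0 0 0; -51 -57 40 0 0 0; -51 -57 76 0 0 0; -51 -57 100 0 0 0; -51 -57 110 0 0 0; -51 -57 110 0 0 0")

```text
time: 4.12
position: [0.4848, -0.0438, 0.0928]
tool_rot: [0.136, 0.991, 0.001, -0.003]
ft_force: [-0.3, 0.5, 0.5]
grip_width: 0.0434
grip_force: 0.0
```

>>> move_arm(series="0 0 0 0 0 0; 0 0 0 0 0 0; 0 0 0 0 0 0; 0 0 0 0 0 0", jaw=0)

```text
time: 4.45
position: [0.4877, -0.0458, 0.096]
tool_rot: [0.137, 0.991, -0.0, 0.002]
ft_force: [0.1, -0.1, 0.4]
grip_width: 0.0241
grip_force: 0.0
```

>>> move_arm(series="0 0 1 0 0 0; 0 0 1 0 0 0; 0 0 1 0 0 0; 0 0 1 0 0 0")

```text
time: 4.78
position: [0.4872, -0.046, 0.0941]
tool_rot: [0.137, 0.991, -0.0, 0.001]
ft_force: [-0.2, 1.3, 6.8]
grip_width: 0.0138
grip_force: 12.0
```

>>> move_arm(series="1.7 12.7 -1 0 0 0; 1.6 25.4 -1 0 0 0; -0.2 38 -1 0 0 0; -3.8 50.3 -1 0 0 0; -9.1 61.9 -1 0 0 0; -16 72.7 -1 0 0 0; -24.2 82.4 -1 0 0 0; -33.8 91 -1 0 0 0")

```text
time: 5.45
position: [0.5443, 0.0336, 0.0941]
tool_rot: [0.137, 0.991, -0.0, -0.001]
ft_force: [-1.5, -2.0, -1.7]
grip_width: 0.0133
grip_force: 12.0
```

>>> move_arm(series="-10.6 7.1 0 0 0 0; -22 12.5 0 0 0 0; -34.3 16.4 0 0 0 0; -46.8 18.6 0 0 0 0; -59.6 19 0 0 0 0; -63 18.8 0 0 0 0; -63 18.8 0 0 0 0")

```text
time: 6.03
position: [0.6089, 0.0342, 0.094]
tool_rot: [0.137, 0.991, 0.0, -0.002]
ft_force: [-4.2, -0.4, 1.6]
grip_width: 0.0134
grip_force: 12.0
```

>>> move_arm(series="0 0 0 0 0 0; 0 0 0 0 0 0; 0 0 -25 0 0 0; 0 0 -60 0 0 0; 0 0 -100 0 0 0", jaw=0.6)

```text
time: 6.45
position: [0.6095, 0.0338, 0.194]
tool_rot: [0.137, 0.991, 0.0, -0.001]
ft_force: [0.8, -0.1, 0.0]
grip_width: 0.0391
grip_force: 0.0
```

Run:
```python
from h import *
np.set_printoptions(precision=4,suppress=True)
s=robot.get_obs();print(s['time'],s['position'])
c=robot.camera('top');save(c,'top1.png')
cv2.imwrite('pics/top1c.png',cv2.resize(c['img'][150:310,200:460,::-1],None,fx=3,fy=3))
for t in ['cover_knob','cover_pivot','nut_grip','collet_seat','stand','specimen_amber']:
    for d in robot.tip_of(c,t)[:4]: print(t,round(d['p'],2),np.array(d['xyz']),px(c,d['xyz'])[0].round())
print(totool((.54,.256,.2)))
```

```text
6.45 [0.6095 0.0338 0.194 ]
cover_knob 0.67 [0.6105 0.0324 0.0932] [365. 195.]
specimen_amber 0.55 [ 0.5001  0.3319 -0.0041] [207. 256.]
specimen_amber 0.53 [0.6102 0.3202 0.0017] [214. 200.]
specimen_amber 0.52 [ 0.6109  0.2352 -0.0016] [258. 201.]
specimen_amber 0.46 [0.5398 0.2589 0.0011] [245. 236.]
[126.7 195.2  -6.6]
```

View pics/top1c.png

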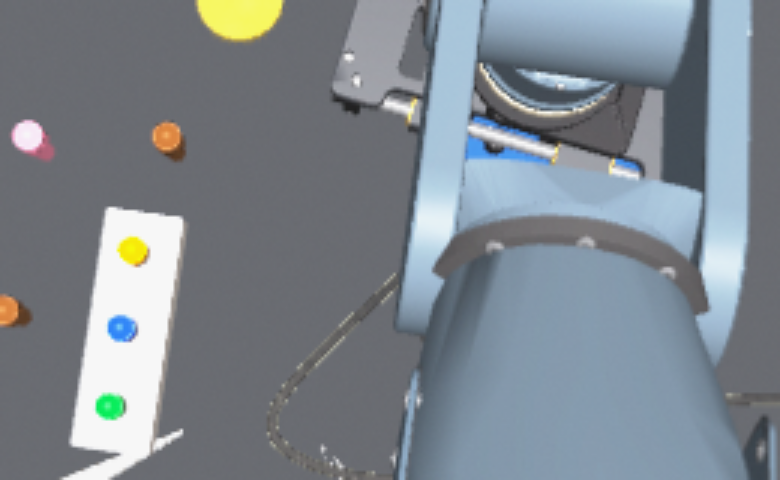

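The top view shows the cover (blue at crop 500,140) swung well aside; the network puts the knob at (0.610, 0.033), about 109° round. The amber specimen is undisturbed at crop (132,250). Next I take two wrist looks at it.

>>> move_arm(series="13 38 0 0 0 0; 26 76 0 0 0 0; 38 110 0 0 0 0; 45 135 0 0 0 0; 45 135 0 0 0 0")

```text
time: 7.22
position: [0.6015, 0.1808, 0.1926]
tool_rot: [0.135, 0.991, 0.001, -0.002]
ft_force: [-0.8, 1.0, 0.0]
grip_width: 0.0525
grip_force: 0.0
```

```bash
cat > spec.py <<'E'
import sys,json
from h import *
np.set_printoptions(precision=4,suppress=True)
# centroid of orange resin blob nearest the predicted place
c=robot.camera('wrist');save(c,sys.argv[1]);P=[.539,.256,.07]
h=cv2.cvtColor(c['img'],cv2.COLOR_RGB2HSV)
m=((h[...,0]>=10)&(h[...,0]<=27)&(h[...,1]>140)&(h[...,2]>120)).astype(np.uint8)
n,l,st,ce=cv2.connectedComponentsWithStats(m)
print('pred',px(c,P)[0].round());
for i in range(1,n):
    if st[i,4]>60: print(st[i],ce[i].round(1),atz(c,*ce[i],.069))
for d in robot.tip_of(c,'specimen_amber')[:5]: print(round(d['p'],2),np.array(d['xyz']),px(c,d['xyz'])[0].round())
for d in robot.search_frame(c,'specimen_amber')[:5]: print('s',round(d['p'],2),np.array(d['xyz']),px(c,d['xyz'])[0].round())
print(robot.get_obs()['position'])
np.savez(sys.argv[1]+'.npz',**{k:np.array(c[k]) for k in ('mtx','distortion','world_to_cam')})
E
python3 spec.py w2.png
```

```text
pred [401. 136.]
[494  37  17  23 138] [503.1  46.8] [0.5001 0.3366 0.069 ]
0.97 [0.5372 0.2596 0.0082] [390. 135.]
0.8 [0.5045 0.3352 0.0009] [464.  74.]
0.73 [ 0.5087 -0.0484  0.0486] [ 31. 202.]
0.7 [0.6091 0.3228 0.0028] [470. 192.]
0.65 [ 0.61    0.2397 -0.0002] [385. 215.]
s 0.85 [0.5016 0.329  0.0686] [492.  53.]
s 0.75 [0.6094 0.3186 0.0659] [497. 204.]
s 0.7 [0.537  0.2533 0.0815] [400. 134.]
s 0.68 [0.603  0.236  0.0694] [393. 225.]
[0.6024 0.1755 0.1931]
```

>>> move_arm(series="12 35 0 0 0 0; 23 70 0 0 0 0; 23 70 0 0 0 0; 23 70 0 0 0 0")

```text
time: 7.7
position: [0.5998, 0.2492, 0.1938]
tool_rot: [0.136, 0.991, -0.0, -0.0]
ft_force: [-0.1, -0.5, -0.2]
grip_width: 0.0518
grip_force: 0.0
```

```bash
python3 spec.py w3.png
```

```text
pred [313. 163.]
[465   0  25  20 219] [476.3   8.2] [0.4708 0.3911 0.069 ]
[393  69  20  23 215] [403.6  79.2] [0.5004 0.3345 0.069 ]
[302 162  18  12  69] [309.3 169.4] [0.5426 0.2521 0.069 ]
[304 248  19  18 176] [313.3 257. ] [0.6108 0.2353 0.069 ]
0.94 [ 0.6079  0.3236 -0.0002] [401. 209.]
0.84 [ 0.6065  0.2402 -0.0026] [319. 230.]
0.68 [0.5361 0.2593 0.011 ] [318. 156.]
0.63 [0.5035 0.3336 0.0009] [387.  97.]
0.42 [ 0.5097 -0.0488  0.0014] [ 11. 216.]
s 0.97 [0.6045 0.2406 0.067 ] [317. 247.]
s 0.94 [0.6073 0.319  0.071 ] [414. 226.]
s 0.78 [0.5032 0.3289 0.0705] [397.  85.]
s 0.66 [0.5391 0.2609 0.0819] [319. 163.]
[0.6001 0.2474 0.1941]
```

View pics/w3.png

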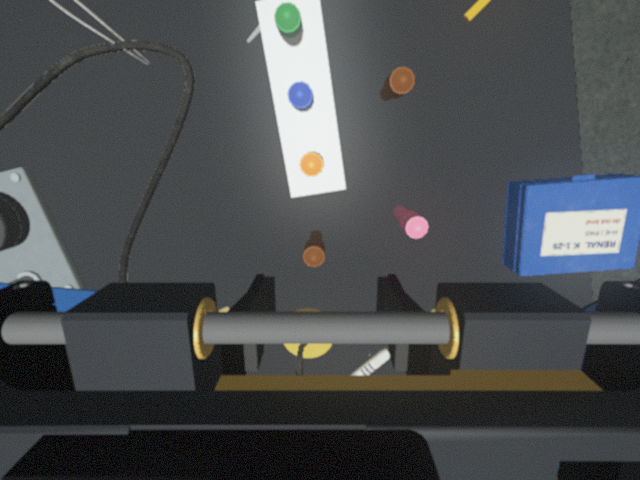

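The wrist view shows amber at (312,163) in the near end of the block, with blue at (301,95), green at (288,17), brown at (314,257) and (402,80), and pink at (416,227). I triangulate amber from the two saved views.

Run:
```python
from h import *
np.set_printoptions(precision=4,suppress=True)
ob=[]
for f,(u,v) in (('w2.png',(400,134)),('w3.png',(312,163))):
    c=dict(np.load('pics/'+f+'.npz'));h=cv2.cvtColor(cv2.imread('pics/'+f),cv2.COLOR_BGR2HSV)
    m=((h[...,0]>=5)&(h[...,0]<=30)&(h[...,1]>90)&(h[...,2]>60)).astype(np.uint8)
    n,l,st,ce=cv2.connectedComponentsWithStats(m)
    i=min((i for i in range(1,n) if st[i,4]>60),key=lambda i:np.hypot(*(ce[i]-(u,v))))
    print(f,st[i],ce[i]);ob.append((c,*ce[i]))
    print(atz(c,*ce[i],.072))
P=tri(ob);print(P)
print(totool((P[0],P[1],.194)), robot.get_obs()['position'])
```

```text
Traceback (most recent call last):
FileNotFoundError: [Errno 2] No such file or directory: 'pics/w2.png.npz'
```

```bash
mv w*.npz pics/
python3 - <<'E'
from h import *
np.set_printoptions(precision=4,suppress=True)
ob=[]
for f,(u,v) in (('w2.png',(400,134)),('w3.png',(312,163))):
    c=dict(np.load('pics/'+f+'.npz'));h=cv2.cvtColor(cv2.imread('pics/'+f),cv2.COLOR_BGR2HSV)
    m=((h[...,0]>=5)&(h[...,0]<=30)&(h[...,1]>90)&(h[...,2]>60)).astype(np.uint8)
    n,l,st,ce=cv2.connectedComponentsWithStats(m)
    i=min((i for i in range(1,n) if st[i,4]>60),key=lambda i:np.hypot(*(ce[i]-(u,v))))
    print(f,st[i],ce[i]);ob.append((c,*ce[i]))
    print(atz(c,*ce[i],.072))
P=tri(ob);print(P)
print(totool((P[0],P[1],.194)), robot.get_obs()['position'])
E
```

```text
w2.png [390 125  23  23 427] [400.897  136.1101]
[0.5389 0.2553 0.072 ]
w3.png [301 153  22  23 398] [311.3116 163.6884]
[0.5388 0.2549 0.072 ]
[0.5388 0.255  0.0733]
[61.  -9.4  0.1] [0.6001 0.2474 0.1941]
```

>>> move_arm(series="30 -5 0 0 0 0; 61 -9 0 0 0 0; 61 -9 40 0 0 0; 61 -9 80 0 0 0; 61 -9 110 0 0 0; 61 -9 125 0 0 0; 61 -9 125 0 0 0")

```text
time: 8.43
position: [0.5364, 0.2547, 0.0658]
tool_rot: [0.138, 0.99, -0.002, -0.004]
ft_force: [-0.5, 0.0, 0.5]
grip_width: 0.0521
grip_force: 0.0
```

>>> move_arm(series="0 0 0 0 0 0; 0 0 0 0 0 0; 0 0 0 0 0 0; 0 0 0 0 0 0; 0 0 0 0 0 0; 0 0 0 0 0 0; 0 0 0 0 0 0", jaw=0, newtons=15)

```text
time: 9.02
position: [0.5389, 0.257, 0.0703]
tool_rot: [0.137, 0.991, -0.0, 0.0]
ft_force: [0.2, -2.6, 4.0]
grip_width: 0.0176
grip_force: 14.9
```

>>> move_arm(series="0 0 -20 0 0 0; 0 0 -50 0 0 0; 0 0 -85 0 0 0; 0 0 -110 0 0 0; 0 0 -110 0 0 0")

```text
time: 9.43
position: [0.5422, 0.2585, 0.1853]
tool_rot: [0.137, 0.991, 0.002, 0.005]
ft_force: [0.1, 0.9, 0.1]
grip_width: 0.0175
grip_force: 14.9
```

Run:
```python
from h import *
np.set_printoptions(precision=4,suppress=True)
cs=[];
for n in ('top','scene'):
    c=robot.camera(n);save(c,n+'2.png')
    for t in ['nut_grip','collet_seat','cover_pivot','cover_knob','stand']:
        for d in robot.tip_of(c,t)[:1]: print(n,t,round(d['p'],2),np.array(d['xyz']))
    u,v=px(c,(.511,-.048,.06))[0].round().astype(int);print(u,v)
    cs.append(cv2.resize(c['img'][v-40:v+40,u-40:u+40,::-1],(400,400),interpolation=cv2.INTER_CUBIC))
    print(px(c,[(.511,-.048,.06),(.531,-.048,.06),(.511,-.028,.06)]))
cv2.imwrite('pics/nut.png',np.hstack(cs))
s=robot.get_obs();print(s['position'],s['grip_width'],s['grip_force'])
```

```text
top nut_grip 0.49 [ 0.512  -0.0479  0.0508]
top collet_seat 0.93 [ 0.5106 -0.0491  0.0227]
top cover_pivot 0.76 [ 0.5736 -0.0527  0.0652]
top cover_knob 0.83 [0.6108 0.0334 0.092 ]
406 252
[[406.437  251.7774]
 [406.4818 241.018 ]
 [395.6382 251.5952]]
scene nut_grip 0.62 [ 0.5104 -0.0496  0.0521]
scene collet_seat 0.63 [ 0.5082 -0.0468  0.0259]
scene cover_pivot 0.59 [ 0.5773 -0.0515  0.0631]
scene cover_knob 0.85 [0.6095 0.0343 0.0907]
scene stand 0.86 [ 0.508  -0.0485 -0.002 ]
394 241
[[394.3728 240.5193]
 [386.3608 236.2124]
 [386.739  244.4203]]
[0.5386 0.2572 0.1789] 0.017620407542813413 14.943631211790489
```

View pics/nut.png

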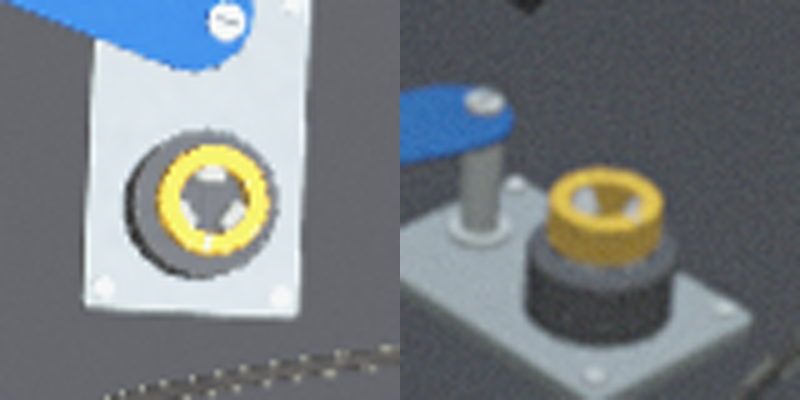

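The crop shows the nut uncovered. Its ring centre is at crop (214,200) from the top and (606,202) from the scene camera, with the white mark at (208,243). I fit it from both views, and add a wrist view.

>>> move_arm(series="-8 -38 -15 0 0 0; -16 -76 -15 0 0 0; -24 -114 -15 0 0 0; -32 -152 -15 0 0 0; -40 -190 -15 0 0 0; -48 -228 -15 0 0 0; -54 -262 -15 0 0 0; -60 -292 -15 0 0 0")

```text
time: 10.7
position: [0.5169, -0.0424, 0.1946]
tool_rot: [0.137, 0.991, -0.0, 0.0]
ft_force: [0.2, 0.4, -1.9]
grip_width: 0.0173
grip_force: 14.9
```

>>> move_arm(series="-30 0 0 0 0 0; -60 -10 0 0 0 0; -60 -10 0 0 0 0; -60 -10 0 0 0 0")

```text
time: 11.03
position: [0.5736, -0.0673, 0.1944]
tool_rot: [0.138, 0.99, -0.0, 0.001]
ft_force: [0.1, 1.1, -1.1]
grip_width: 0.0175
grip_force: 14.9
```

```bash
cat > nut.py <<'E'
from h import *
np.set_printoptions(precision=4,suppress=True)
def ring(img,u,v,r):
    h=cv2.cvtColor(img,cv2.COLOR_BGR2HSV)
    m=((h[...,0]>=15)&(h[...,0]<=35)&(h[...,1]>110)&(h[...,2]>90)).astype(np.uint8)
    k=np.zeros_like(m);cv2.circle(k,(int(u),int(v)),r,1,-1)
    return m*k
T=robot.camera('top');S=robot.camera('scene');W=robot.camera('wrist');save(W,'w4.png')
s=robot.get_obs();print(s['time'],s['position'],s['grip_width'])
ob=[]
for c,f in ((T,'top2.png'),(W,'w4.png')):
    u,v=px(c,(.511,-.05,.06))[0];m=ring(cv2.imread('pics/'+f),u,v,14 if c is T else 45)
    p=np.argwhere(m)[:,::-1].astype(np.float32);print(f,(u,v),len(p),p.min(0),p.max(0))
    e=cv2.minEnclosingCircle(p) ;print(e,atz(c,*e[0],.06));ob.append((c,*e[0]))
print(tri(ob))
cv2.imwrite('pics/w4c.png',W['img'][:,:,::-1])
for t in ['nut_grip','collet_seat','stand','specimen_amber']:
    for d in robot.tip_of(W,t)[:2]: print(t,round(d['p'],2),np.array(d['xyz']),px(W,d['xyz'])[0].round())
E
python3 nut.py
```

```text
11.1833 [ 0.571  -0.0651  0.1941] 0.01752598981556778
top2.png (np.float64(407.51706499759194), np.float64(251.79562062077517)) 230 [397. 241.] [419. 262.]
((408.0, 251.5), 11.10190200805664) [ 0.5116 -0.0509  0.06  ]Traceback (most recent call last):
  File "nut.py", line 13, in <module>
    p=np.argwhere(m)[:,::-1].astype(np.float32);print(f,(u,v),len(p),p.min(0),p.max(0))
                                                                     ~~~~~^^^
    return umr_minimum(a, axis, None, out, keepdims, initial, where)
ValueError: zero-size array to reduction operation minimum which has no identity
```

View pics/w4.png

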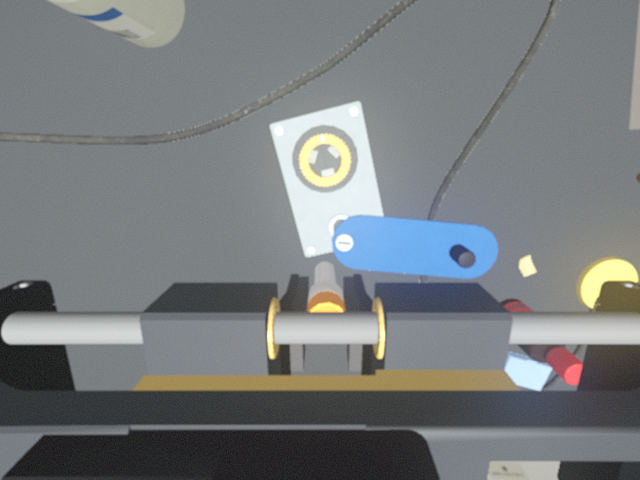

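The wrist view shows the nut ring at about (325,160), the cover aside with its knob at (465,258), and the amber specimen upright in the fingers with its shank tip near (323,266).

Run:
```python
from h import *
np.set_printoptions(precision=4,suppress=True)
W=robot.camera('wrist');im=cv2.imread('pics/w4.png')
h=cv2.cvtColor(im,cv2.COLOR_BGR2HSV)
m=((h[...,0]>=15)&(h[...,0]<=35)&(h[...,1]>80)).astype(np.uint8);k=np.zeros_like(m);cv2.circle(k,(325,160),36,1,-1);m*=k
n,l,st,ce=cv2.connectedComponentsWithStats(m);i=1+st[1:,4].argmax();print(st[i],h[142,325],px(W,(.511,-.05,.06)))
p=np.argwhere(l==i)[:,::-1].astype(np.float32)
e=cv2.fitEllipse(cv2.convexHull(p));print(e,atz(W,*e[0],.06))
T=robot.camera('top');print(tri([(W,*e[0]),(T,408.2,251.7)]),atz(T,408.2,251.7,.06))
# shank tip edges
g=cv2.cvtColor(im,cv2.COLOR_BGR2GRAY);print(g[272,300:346]);print(g[258:280,323])
s=robot.get_obs();print(s['position'],px(W,np.array(s['position'])-[0,0,.064]),px(W,np.array(s['position'])+[-.006,0,-.064]))
print(atz(W,323,266,s['position'][2]-.062),s['time'])
```

```text
[308 163  14  15  35] [ 30  66 255] [[323.6524 161.1148]]
((314.8530578613281, 170.1089630126953), (7.177567958831787, 18.450790405273438), 135.99053955078125) [ 0.5158 -0.0586  0.06  ]
[ 0.5178 -0.062  -0.0088] [ 0.5112 -0.0513  0.06  ]
[138 137 137 137 140 138 139 133 140 138 138 141 139 142 157 174 182 183
 181 178 178 183 183 185 183 185 183 184 181 179 177 175 180 172 164 147
 140 142 139 142 138 138 141 142 139 139]
[143 142 145 167 178 185 186 184 187 184 184 187 186 183 185 186 185 185
 184 183 181 183]
[ 0.5712 -0.065   0.1944] [[326.3942 266.3711]] [[323.8063 257.7261]]
[ 0.5697 -0.0668  0.1324] 11.2833
```

Run:
```python
from h import *
np.set_printoptions(precision=4,suppress=True)
W=robot.camera('wrist');im=cv2.imread('pics/w4.png')
h=cv2.cvtColor(im,cv2.COLOR_BGR2HSV)
m=((h[...,0]>=12)&(h[...,0]<=40)&(h[...,1]>40)).astype(np.uint8);k=np.zeros_like(m);cv2.circle(k,(325,160),36,1,-1);m*=k
m=cv2.morphologyEx(m,cv2.MORPH_CLOSE,np.ones((3,3),np.uint8))
n,l,st,ce=cv2.connectedComponentsWithStats(m);i=1+st[1:,4].argmax();print(st[i])
p=np.argwhere(l==i)[:,::-1].astype(np.float32)
e=cv2.fitEllipse(cv2.convexHull(p));print(e,atz(W,*e[0],.06))
T=robot.camera('top');P=tri([(W,*e[0]),(T,408.2,251.7)]);print(P)
s=robot.get_obs();r=R.from_quat(s['tool_rot'])
A=atz(W,*e[0],.06);print('shift to wrist-only',totool((A[0],A[1],s['position'][2])))
c=np.array([px(W,np.array(s['position'])+r.apply([x,0,.058]))[0] for x in (-.006,.006)]);print(c)
```

```text
[ 298  133   54   54 1416]
((324.52215576171875, 159.74276733398438), (52.771400451660156, 53.92830276489258), 0.36390870809555054) [ 0.5105 -0.049   0.06  ]
[ 0.51   -0.0488  0.0759]
shift to wrist-only [63.2 -0.9  0. ]
[[326.0629 279.1266]
 [326.042  260.8683]]
```

>>> move_arm(series="32 0 0 0 0 0; 63 0 0 0 0 0; 63 0 20 0 0 0; 63 0 40 0 0 0; 63 0 55 0 0 0; 63 0 65 0 0 0; 63 0 75 0 0 0; 63 0 80 0 0 0")

```text
time: 12.05
position: [0.5114, -0.0487, 0.1136]
tool_rot: [0.137, 0.991, 0.0, -0.001]
ft_force: [-0.1, 0.5, -0.5]
grip_width: 0.0179
grip_force: 14.9
```

>>> move_arm(series="0 0 5 0 0 0; 0 0 10 0 0 0; 0 0 15 0 0 0; 0 0 20 0 0 0; 0 0 20 0 0 0")

```text
time: 12.47
position: [0.5114, -0.0488, 0.0939]
tool_rot: [0.137, 0.991, 0.0, -0.0]
ft_force: [-0.7, 1.2, -0.3]
grip_width: 0.0177
grip_force: 14.9
```

>>> move_arm(series="0 0 3 0 0 0; 0 0 5 0 0 0; 0 0 7 0 0 0; 0 0 8 0 0 0; 0 0 8 0 0 0; 0 0 8 0 0 0")

```text
time: 12.97
position: [0.5118, -0.0489, 0.0866]
tool_rot: [0.137, 0.991, -0.0, 0.0]
ft_force: [0.6, 0.8, -1.2]
grip_width: 0.0175
grip_force: 14.9
```

>>> move_arm(series="0 0 1 0 0 0; 0 0 2 0 0 0; 0 0 2 0 0 0; 0 0 2 0 0 0")

```text
time: 13.3
position: [0.5126, -0.0494, 0.086]
tool_rot: [0.137, 0.991, -0.0, 0.001]
ft_force: [-1.5, 0.2, 9.5]
grip_width: 0.0175
grip_force: 15.0
```

The shank is on the bore floor: 9.5 N up at TCP z 0.086. I release, turn back 40°, and drop around the nut.

>>> move_arm(series="0 0 0 0 0 0; 0 0 0 0 0 0; 0 0 0 0 0 0; 0 0 0 0 0 0; 0 0 0 0 0 0; 0 0 0 0 0 0", jaw=0.68)

```text
time: 13.8
position: [0.5116, -0.0488, 0.0843]
tool_rot: [0.137, 0.991, 0.0, -0.0]
ft_force: [0.1, 0.6, -0.5]
grip_width: 0.0498
grip_force: 0.0
```

>>> move_arm(series="0 0 -3 0 0 -7; 0 0 -3 0 0 -14; 0 0 -3 0 0 -21; 0 0 -3 0 0 -28; 0 0 -3 0 0 -35; 0 0 -3 0 0 -40; 0 0 -3 0 0 -40")

```text
time: 14.38
position: [0.5117, -0.0489, 0.0874]
tool_rot: [-0.211, 0.978, 0.0, -0.0]
ft_force: [-0.0, 0.2, -0.4]
grip_width: 0.0592
grip_force: 0.0
```

Run:
```python
from h import *
np.set_printoptions(precision=4,suppress=True)
s=robot.get_obs();print(s['time'],s['position'],s['q'],s['grip_width'],R.from_quat(s['tool_rot']).as_matrix())
print(totool((.5115,-.049,.0665)))
c=robot.camera('scene');u,v=px(c,(.511,-.049,.07))[0].astype(int)
cv2.imwrite('pics/s5.png',cv2.resize(c['img'][v-60:v+60,u-60:u+60,::-1],(600,600),interpolation=cv2.INTER_CUBIC))
for d in robot.tip_of(c,'specimen_amber')[:5]: print(round(d['p'],2),np.array(d['xyz']))
```

```text
14.3833 [ 0.5117 -0.0489  0.0874] [-0.3129  0.6323  1.8377 -0.      0.6718 -2.3085] 0.05924894892566599 [[-0.9111 -0.4121 -0.0002]
 [-0.4121  0.9111  0.0001]
 [ 0.0001  0.0001 -1.    ]]
[ 0.2 -0.  20.9]
0.83 [ 0.6083  0.3199 -0.0003]
0.8 [0.5026 0.3355 0.0005]
0.57 [ 0.6065  0.241  -0.0033]
```

View pics/s5.png

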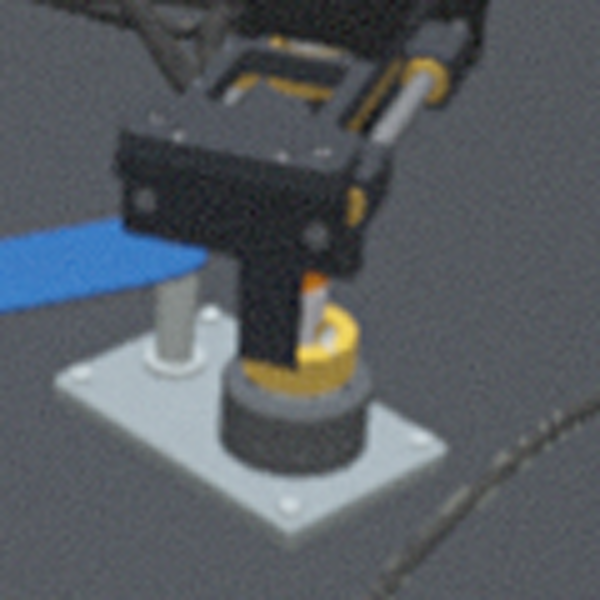

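The crop shows the amber specimen standing in the nut between the open fingers, which sit either side of it. The cover is aside.

>>> move_arm(series="0 0 7 0 0 0; 0 0 14 0 0 0; 0 0 19 0 0 0; 0 0 21 0 0 0; 0 0 21 0 0 0")

```text
time: 14.9
position: [0.5111, -0.0488, 0.0656]
tool_rot: [-0.21, 0.978, 0.001, -0.001]
ft_force: [-0.5, 0.4, -0.6]
grip_width: 0.0591
grip_force: 0.0
```

>>> move_arm(series="0 0 0 0 0 0; 0 0 0 0 0 0; 0 0 0 0 0 0; 0 0 0 0 0 0; 0 0 0 0 0 0; 0 0 0 0 0 0", jaw=0, newtons=50)

```text
time: 15.4
position: [0.512, -0.0492, 0.0668]
tool_rot: [-0.21, 0.978, -0.0, 0.0]
ft_force: [0.5, -1.6, -0.1]
grip_width: 0.0362
grip_force: 50.0
```

>>> move_arm(series="0 0 0 0 0 6; 0 0 0 0 0 12; 0 0 0 0 0 18; 0 0 0 0 0 24; 0 0 0 0 0 30; 0 0 0 0 0 36; 0 0 0 0 0 42; 0 0 0 0 0 48")

```text
time: 16.07
position: [0.512, -0.0496, 0.0668]
tool_rot: [0.207, 0.978, -0.001, 0.001]
ft_force: [-1.0, -3.8, 0.1]
grip_width: 0.0364
grip_force: 50.0
```

Run:
```python
from h import *
s=robot.get_obs();print(s['time'],s['position'],s['moment'],s['ft_force'],s['grip_width'],s['q'][5])
```

```text
16.0667 [ 0.51204661 -0.04961165  0.06680077] [-0.5256483   0.0980169   0.19980756] [-0.99502043 -3.79116207  0.13616374] 0.03636643911932001 -1.4647606865899443
```

>>> move_arm(series="0 0 0 0 0 5; 0 0 0 0 0 10; 0 0 0 0 0 15; 0 0 0 0 0 20; 0 0 0 0 0 20; 0 0 0 0 0 20")

```text
time: 16.57
position: [0.5119, -0.0497, 0.0668]
tool_rot: [0.371, 0.928, -0.0, 0.0]
ft_force: [-0.7, -5.3, 0.9]
grip_width: 0.0368
grip_force: 50.0
```

Run:
```python
from h import *
s=robot.get_obs();print(s['time'],s['position'],s['moment'],s['ft_force'],s['grip_width'],s['q'][5],R.from_quat(s['tool_rot']).as_matrix()[:2,1])
```

```text
16.5667 [ 0.51191878 -0.04973167  0.06677769] [-0.96546116  0.23546436 -0.07164512] [-0.74016867 -5.26899957  0.88165484] 0.03676261020893207 -1.12225513229785 [0.68967245 0.72412132]
```

>>> move_arm(series="0 0 0 0 0 2; 0 0 0 0 0 4; 0 0 0 0 0 4; 0 0 0 0 0 4")

```text
time: 16.9
position: [0.5119, -0.0497, 0.0668]
tool_rot: [0.401, 0.916, -0.001, 0.001]
ft_force: [-0.8, -6.6, 1.5]
grip_width: 0.0363
grip_force: 50.0
```

Run:
```python
from h import *
s=robot.get_obs();print(s['time'],s['position'],s['moment'],s['joint_torque'],s['q'][5],R.from_quat(s['tool_rot']).as_matrix()[:2,1])
```

```text
16.9 [ 0.51190013 -0.04974476  0.06676684] [-1.03896746  0.14765988  0.98336618] [  2.0348382  -39.0963006   -6.83426768   1.77448455   0.29144255
   0.97283497] -1.0551206718175654 [0.73542002 0.67761045]
```

Wrist torque jumped to about 1 N m, so the nut is at its stop. I release and rise.

>>> move_arm(series="0 0 0 0 0 0; 0 0 0 0 0 0; 0 0 0 0 0 0; 0 0 0 0 0 0; 0 0 -15 0 0 0; 0 0 -50 0 0 0; 0 0 -90 0 0 0; 0 0 -130 0 0 0", jaw=0.58)

```text
time: 17.57
position: [0.5106, -0.0481, 0.1972]
tool_rot: [0.405, 0.914, 0.0, -0.002]
ft_force: [0.6, -0.9, 0.4]
grip_width: 0.0505
grip_force: 0.0
```

>>> move_arm(series="0 30 0 0 0 0; 0 70 0 0 0 0; 0 110 0 0 0 0; 0 150 0 0 0 0; 0 150 0 0 0 0; 0 150 0 0 0 0")

```text
time: 18.07
position: [0.6233, 0.054, 0.196]
tool_rot: [0.403, 0.915, 0.0, -0.0]
ft_force: [-0.3, 0.7, 0.8]
grip_width: 0.0506
grip_force: 0.0
```

Run:
```python
from h import *
np.set_printoptions(precision=4,suppress=True)
s=robot.get_obs();print(s['time'],s['position'],s['grip_width'],s['ft_force'])
cs=[]
for n in ('scene','top'):
    c=robot.camera(n);u,v=px(c,(.53,-.04,.07))[0].astype(int)
    cs.append(cv2.resize(c['img'][v-40:v+40,u-40:u+40,::-1],(400,400),interpolation=cv2.INTER_CUBIC))
    for t in ('cover_knob','specimen_amber'):
        for d in robot.tip_of(c,t)[:5]: print(n,t,round(d['p'],2),np.array(d['xyz']))
    print(px(c,[(.5112,-.049,.096),(.5112,-.049,.06)])-[u-40,v-40])
cv2.imwrite('pics/fin.png',np.hstack(cs))
```

```text
18.0667 [0.6233 0.054  0.196 ] 0.050584247434431 [-0.3391  0.6686  0.8247]
scene cover_knob 0.66 [0.6084 0.0308 0.0888]
scene specimen_amber 0.72 [0.6069 0.2433 0.0005]
scene specimen_amber 0.7 [ 0.5033  0.332  -0.0049]
scene specimen_amber 0.64 [0.6091 0.3187 0.0039]
scene specimen_amber 0.45 [0.4938 0.2598 0.0027]
[[51.9359 30.0217]
 [50.6683 47.2832]]
top cover_knob 0.38 [0.6117 0.035  0.0909]
top specimen_amber 0.65 [ 0.4998  0.3324 -0.0017]
top specimen_amber 0.59 [0.6103 0.2329 0.0002]
top specimen_amber 0.49 [ 0.6113  0.3202 -0.0006]
[[48.1099 49.3799]
 [44.9775 50.6788]]
```

View pics/fin.png

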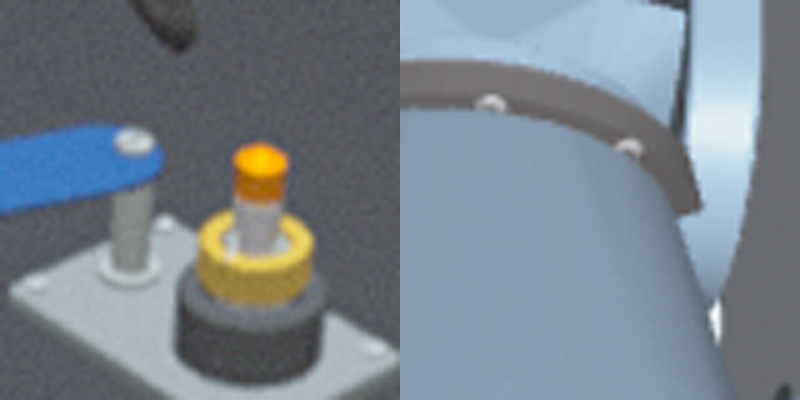

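The scene crop shows the amber specimen upright in the nut, its tip at crop (261,146) against a predicted (260,150) for fully home. The nut mark has moved round to (232,255), the cover is aside, and the arm is clear.

```bash
python3 -c "
from rig import robot
print(robot.hand_in())"
```

```text
the job is handed in; nothing more can be done
None
```

I handed the job in at about 18 s of the 64 s: the cover is swung aside, the amber specimen is fully down in the collet and the nut is turned to its stop; the hand-in returned no verdict.

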